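# Turn the packing carousel to the masking tape

### The arm

A 6-joint arm with a two-finger parallel gripper is mounted at the origin on a cart in front of the work surface, level with it; the furniture and walls round the work are solid. World frame = base frame: x ahead of the robot, y to its left, z up, the work surface at z = 0. Lengths are in m, angles in rad, forces in N, time in s.
With the tool pointing down it reaches from about 0.425 to 0.95 m from the base axis. Payload 3.5 kg.
Tool frame: the origin (TCP) lies midway between the tips of the shut fingers; the grasp point (between the pads) lies 19 mm behind it (r.pinch_z is the distance from the TCP to the grasp point, in m); z points along the fingers, y is the direction in which the jaws open and shut (so a half turn about z gives the same grasp; the last joint's range is limited). The gripper opens to 85 mm and grips with 20 to 120 N. Pads are 22 mm wide; open, the fingers measure 114 mm over their backs; the gripper's body (76 mm by 85 mm) begins 54 mm behind the grasp point. The pads swing forward as they close: fully open they stand 13 mm farther back than shut.
Start: joints at [-1.405, 0.286, 1.577, -0, 1.279, -0.15], TCP at [0.21, -0.642, 0.231] pointing down, gripper open.
Joint ranges: [-2.77, 2.77], [-0.9, 2.22], [0.21, 2.48], [-1.53, 4.67], [0.24, 2.81], [-2.84, 2.84]. Speed limits (rad/s): [2.79, 2.79, 3.14, 3.14, 3.14, 3.14].

### API

Orientations are given as a unit quaternion [w, x, y, z].
In Python, from bench import r, optics gives the robot as it stands. The module is installed in compiled form; this text tells all that it offers.
- The arm moves only by the shell command python3 -m creep 'ROWS' [OPENING] [FORCE]. ROWS is a JSON object of lists of equal length, an entry for each row: "slide": the shift along the world's x, y, z in cm, a list of three; "spin": the turn about the world's z in degrees. In form: {"slide": [[tx, ty, tz], ...], "spin": [spin, ...]}. A call has 1 to 12 rows; each row shifts and turns the commanded pose from where the row before left it; what a row does not reach is not made up. A row lasts 1/8 s, in which the tool goes at most 62.5 mm and 10.7 degrees, less where a joint would pass 70% of its speed; a pose out of reach is approached as far as the arm can. A call is refused whole if a number of a shift passes 6.25 or a number of a turn 10.7, either way. A call with a gripper value outside its range is refused whole. OPENING is the closure, from 0 (fully open) to 1 (shut), set as the call begins (- or left out, the last holds). The fingers move at their own pace and stop on an object; FORCE is the grip in N (left out, the last holds). Time passes only in rows, so rows that do not move let the fingers close. It gives the time, the measured TCP pose, the force and the opening at its end, in the units of the state.
- r.get_state(): the state, without advancing time (a new reading comes with each control period).
- optics.get_image(name): name is "scene" or "top" or "wrist"; returns the picture (480x640x3 uint8, red, green, blue); there is no depth.
- optics.camera_model(name): a dict with "fx", "fy", "cx", "cy" (pixels), "R" (3x3) and "t" (3): a world point X has camera coordinates R X + t; the wrist camera has in their place "tool_from_camera" (4x4, takes a point from camera to tool coordinates, whose origin is the TCP and whose axes are the flange's). Camera axes: x right, y down, z forward; pixel columns grow to the right and rows downward; lengths in m; the calibration is good to about 2 mm. The wrist camera is an equidistant fisheye: a pixel r from the principal point sees the ray r / f radians off the axis. A picture is of the moment at which its call begins: read the wrist's pose just before it. camera_model takes no time and is no camera call.
- r.close_job(): hands the job in, once; it reports no verdict.
The state is a dict: "clock": time; "joint_pos": joint angles; "dq": joint speeds; "tau": joint torques, N m; "eef_pos": TCP position; "ee_rot": TCP orientation; "contact_force": force on the tool from outside, world axes, zero at the start; "wrist_torque": the same for the moment, N m; "opening": finger opening in m.
Only numpy, scipy, OpenCV 4.12 (cv2) and the standard library are available. Lean on these libraries where they do the work, as an engineer would, in place of code of your own. Each camera call takes 0.05 s, during which the arm holds its last target. There are 200 camera calls.

### The job

Turn the round carousel on the packing table by pushing at its rim until the low roll of masking tape stands right at the pointer on the carousel's foot, lined up with it. Push gently with the fingertips, without gripping anything: do not touch or lift the rolls that stand on the carousel, leave all three standing on it, and leave the things around it where they are.

Things in the scene. Friction and masses are not known exactly. Their poses are not given: they have to be found in the camera images.
- carousel_base: fixed black foot of the carousel; origin on the turning axis at table level, z up. Its -x axis is the pointer direction, roughly towards the robot: a flat tongue 34 mm wide, 8 mm high reaches out from under the tray to 187 mm from the axis and carries an aluminium arrowhead (top 16 mm above the table, 170 to 199 mm from the axis) that points at the axis.
- carousel (a joint): turning angle q of the tray about its vertical axis, rad, counter-clockwise from above positive; turns either way, more than a full turn, needs about 1.5 N at the rim and stays where it is left. Tray: round plywood disc 308 mm across, top face 35 mm above the table. The middles of its 5 rim gaps lie at angles q + k*72 degrees (k = 0..4), counter-clockwise from the foot's -x axis.
- rim_gap (a point): middle of one of the 5 rim gaps (k = 0), on the tray's top face, 148 mm from the axis; it turns with the tray. A grey rim wall 12 mm thick (142 to 154 mm from the axis), top 70 mm above the table, stands round the tray in 5 equal arcs with round ends; the 5 gaps between are 72 mm wide. A fingertip standing in a gap turns the tray by pushing the end of an arc.
- masking_roll: the roll of masking tape: beige ring, 100 mm across and only 25 mm high, loose, lying flat on the tray; origin at the centre of its underside. Its centre is about 70 mm from the carousel axis; the rolls change places between runs. It has to come to the pointer: its centre on the foot's -x axis.
- label_roll_1: white roll of labels, 96 mm across, 50 mm high, loose, lying flat on the tray about 70 mm from the axis; origin at the centre of its underside. Not to be touched.
- label_roll_2: yellowish roll of labels, 80 mm across, 50 mm high, loose, lying flat on the tray about 70 mm from the axis; origin at the centre of its underside. Not to be touched.
- stapler: desk stapler, 32 x 138 x 48 mm, loose on the table left of the carousel; origin at the centre of its underside, long along its y. Leave alone.
- small_carton: closed carton, 68 x 120 x 51 mm, loose on the table right of the carousel; origin at the centre of its underside, long along its y. Leave alone.
- black_pot: open black plastic pot, 76 mm across, 58 mm high, loose on the table to the left and nearer the robot than the carousel; origin at the centre of its underside. Leave alone.
There are look-alikes about, which are no part of the job. There is more than one size of the masking_roll; the one meant has the size given above.

How it is judged:
By the outcome, as a careful person would: the job done as asked, in the order asked, and still so for the second after the job is handed in, with the robot touching nothing.
It also fails if it takes over 51 s, if anything falls off the work surface, if the arm or the gripper's body presses on something with over 40 N, if the wrist force passes 120 N, or if a joint passes its speed limit or range.

## Working session

There is one attempt and no reset: what is moved stays moved. The work goes in short steps, Python scripts to look and compute and a shell command to move; the robot and the scene stay as the last step left them, time stands still between calls to the robot, and variables do not carry over. Pictures are saved under pics/ and viewed, about 8 in all and at most 12, crops included, and the job is handed in when it is done.

```bash
mkdir -p pics; python3 - <<'E'
from bench import r,optics
import cv2,numpy as np
for n in("top","scene"):
    im=optics.get_image(n); cv2.imwrite(f"pics/{n}0.png",im[:,:,::-1])
    m=optics.camera_model(n); print(n,{k:np.round(v,4).tolist() for k,v in m.items()})
s=r.get_state();print(s["clock"],s["eef_pos"],s["ee_rot"],s["opening"])
E
```

```text
top {'fx': 442.4617, 'fy': 442.4617, 'cx': 323.8469, 'cy': 245.6323, 'R': [[-0.0016, -0.9998, -0.0175], [-0.991, 0.004, -0.1338], [0.1339, 0.0171, -0.9908]], 't': [0.0089, 0.499, 0.9966]}
scene {'fx': 476.9547, 'fy': 476.9547, 'cx': 316.5957, 'cy': 232.6873, 'R': [[-0.4841, -0.8748, 0.0167], [-0.5343, 0.2805, -0.7974], [0.6929, -0.3949, -0.6033]], 't': [0.2142, 0.2933, 0.9217]}
0.1 [ 0.20957199 -0.64102016  0.23007127] [-1.06449541e-03  9.87557547e-01  1.57254436e-01 -1.29054437e-05] 0.0852511906561946
```

View pics/top0.png

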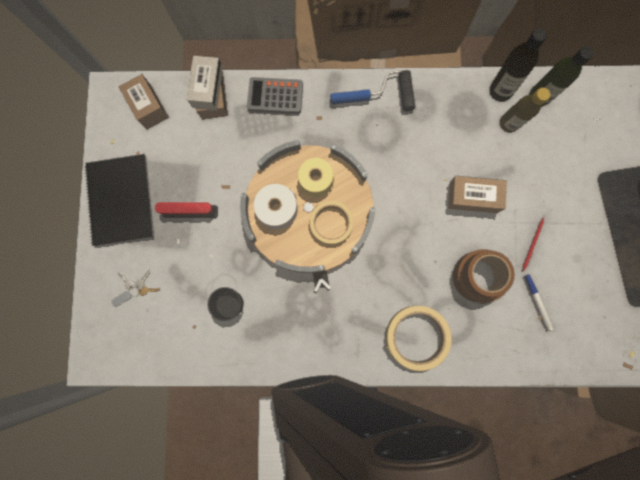

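View pics/scene0.png

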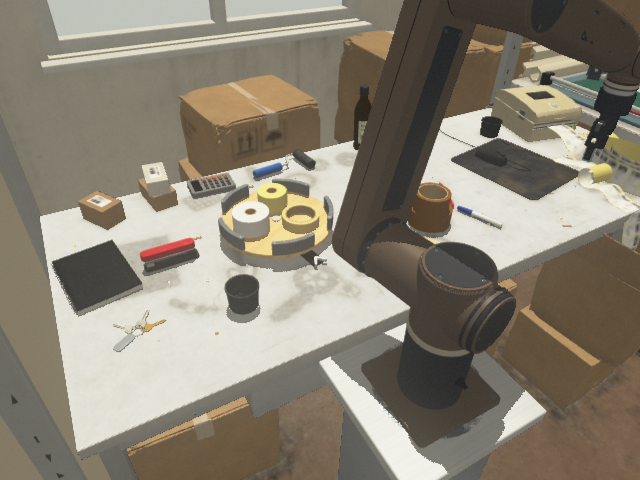

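The top view shows the hub at about (308,207), the masking roll at (330,223), the arrowhead at (321,285), white labels at (275,205) and yellowish labels at (316,176). The big ring at (419,338) lies on the table, so it is a look-alike. Next I'll measure these.

```bash
cat > h.py <<'E'
import numpy as np,cv2
from bench import r,optics
def ray(n,u,v,z):
    m=optics.camera_model(n);R=np.array(m["R"]);t=np.array(m["t"])
    d=R.T@np.array([(u-m["cx"])/m["fx"],(v-m["cy"])/m["fy"],1]);c=-R.T@t
    return c+d*(z-c[2])/d[2]
def proj(n,X):
    m=optics.camera_model(n);p=np.array(m["R"])@np.array(X)+m["t"]
    return np.array([m["cx"]+m["fx"]*p[0]/p[2],m["cy"]+m["fy"]*p[1]/p[2]])
def rect(n,c,z,half=.22,s=.001):
    """picture resampled onto plane z; up = +x world, left = +y; 1 mm/px"""
    w=[(c[0]+half,c[1]+half),(c[0]+half,c[1]-half),(c[0]-half,c[1]-half),(c[0]-half,c[1]+half)]
    N=int(2*half/s);H=cv2.getPerspectiveTransform(np.float32([proj(n,(*p,z)) for p in w]),np.float32([(0,0),(N,0),(N,N),(0,N)]))
    return cv2.warpPerspective(optics.get_image(n),H,(N,N),flags=cv2.INTER_CUBIC)
E
python3 - <<'E'
from h import *
for nm,u,v,z in [("hub",308,207,.04),("roll",330,223,.06),("arrow",321,285,.016),("white",275,205,.085),("yel",316,176,.085),("pot",226,305,.058),("stapler",186,209,.05),("big",419,338,.025)]: print(nm,ray("top",u,v,z).round(4))
c=ray("top",308,207,.04)
a=rect("top",c,.035);b=rect("top",c,.070)
cv2.imwrite("pics/r35.png",a[:,:,::-1]);cv2.imwrite("pics/r70.png",b[:,:,::-1])
cv2.imwrite("pics/pair.png",cv2.resize(np.hstack([a,b]),(800,400))[:,:,::-1])
E
```

```text
hub [0.5897 0.0444 0.04  ]
roll [ 0.5476 -0.0071  0.06  ]
arrow [0.4084 0.0146 0.016 ]
white [0.5845 0.1161 0.085 ]
yel [0.651  0.0241 0.085 ]
pot [0.3624 0.2266 0.058 ]
stapler [0.5842 0.3283 0.05  ]
big [ 0.2872 -0.2085  0.025 ]
```

View pics/pair.png

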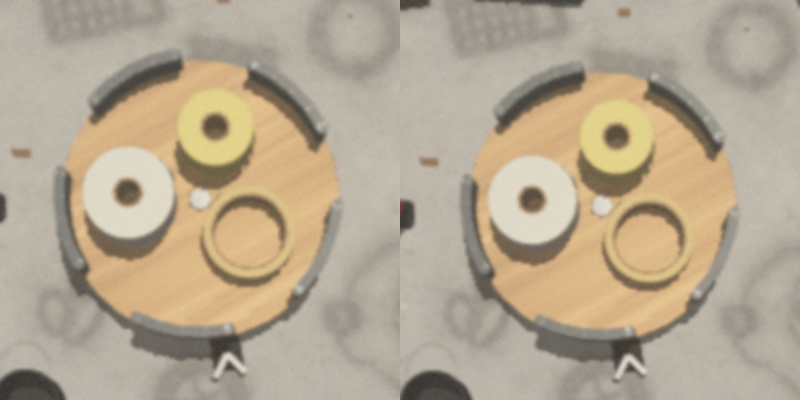

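Plan: the roll has to turn about 41° clockwise. I'll stand the shut fingertips in the right-hand gap (about 281° world) and push clockwise. First I need precise figures.

```bash
cat >> h.py <<'E'
def blobs(n,mask,near,amin=8):
    k,_,st,ce=cv2.connectedComponentsWithStats(mask.astype(np.uint8))
    i=min((i for i in range(1,k) if st[i,4]>=amin),key=lambda i:np.hypot(*(ce[i]-near)))
    return ce[i],st[i],(_==i)
def measure():
    a=optics.get_image("top").astype(int);mx=a.max(2);mn=a.min(2)
    white=(mn>165)&(mx-mn<45)
    out={}
    for nm,X in(("hub",(.59,.044,.04)),("arrow",(.408,.0146,.016))):
        c,st,_=blobs("top",white,proj("top",X));out[nm]=(c.round(1),st.tolist())
    return a,out
E
python3 - <<'E'
from h import *
a,o=measure();print(o)
m=optics.camera_model
print(ray("top",*o["hub"][0],.04),ray("top",*o["arrow"][0],.016))
big=lambda im,u,v,w,h,s:cv2.resize(im[v:v+h,u:u+w].astype(np.uint8),None,fx=s,fy=s,interpolation=cv2.INTER_CUBIC)
x=big(a,235,135,150,165,3.6)
cv2.imwrite("pics/z1.png",x[:,:,::-1])
for p in [(330,203),(330,205),(350,225),(347,225),(313,226),(330,241),(320,225),(308,207)]:print(p,a[p[1],p[0]])
E
```

```text
{'hub': (array([308.1, 206.8]), [304, 203, 9, 9, 65]), 'arrow': (array([322.6, 284.8]), [315, 280, 17, 11, 63])}
[0.59012974 0.04415773 0.04      ] [0.40890118 0.01088741 0.016     ]
(330, 203) [218 190 135]
(330, 205) [160 137 103]
(350, 225) [216 190 134]
(347, 225) [144 122  92]
(313, 226) [213 184 132]
(330, 241) [219 192 137]
(320, 225) [218 182 134]
(308, 207) [222 216 203]
```

View pics/z1.png

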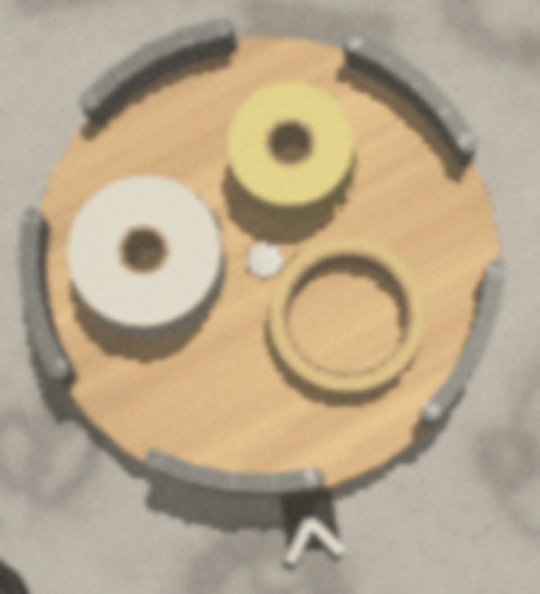

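```bash
python3 - <<'E'
from h import *
P=lambda x,y,z:ray("top",235+(x+.5)/3.6-.5,135+(y+.5)/3.6-.5,z)[:2]
def rep(n,p,c):d=p-c;print(n,p.round(4),"r",np.hypot(*d).round(4),"deg",(np.degrees(np.arctan2(d[1],d[0]))%360).round(2))
ends=[(229,30),(355,44),(467,146),(495,268),(433,411),(312,479),(155,458),(62,371),(33,214),(92,103)]
E=np.array([P(*e,.07) for e in ends])
(c2,rad)=cv2.minEnclosingCircle(E.astype(np.float32));A=np.c_[2*E,np.ones(10)];s=np.linalg.lstsq(A,(E**2).sum(1),rcond=None)[0];c=s[:2]
print("rim circle",c,np.sqrt(s[2]+c@c))
hub=ray("top",308.1,206.8,.04)[:2];print("hub",hub)
c=(c+hub)/2
rep("roll",P(345,314,.06),c)
rep("rollL-R",(P(268,314,.06)+P(422,314,.06))/2,c);print(np.linalg.norm(P(268,314,.06)-P(422,314,.06)))
rep("white",P(144,251,.085),c);rep("yel",P(290,143,.085),c)
rep("arrow c",ray("top",322.6,284.8,.016)[:2],c);rep("apex",P(312,520,.016),c);rep("tail",P(315,556,.016),c)
for i in range(10):rep("end",E[i],c)
E
```

```text
rim circle [0.58899803 0.04389778] 0.14736053649555286
hub [0.59012974 0.04415773]
roll [ 0.5502 -0.0082] r 0.0654 deg 232.97
rollL-R [ 0.5502 -0.0081] r 0.0653 deg 232.95
0.09770751361562786
white [0.586  0.1169] r 0.073 deg 92.82
yel [0.6548 0.0259] r 0.0677 deg 344.49
arrow c [0.4089 0.0109] r 0.1837 deg 190.39
apex [0.4223 0.0139] r 0.17 deg 190.21
tail [0.3989 0.012 ] r 0.1933 deg 189.54
end [0.7347 0.0659] r 0.1468 deg 8.57
end [ 0.7247 -0.0153] r 0.1476 deg 336.31
end [ 0.6566 -0.0862] r 0.1465 deg 297.23
end [ 0.5773 -0.1027] r 0.1473 deg 265.21
end [ 0.4867 -0.0627] r 0.1483 deg 226.05
end [0.4445 0.0126] r 0.1485 deg 192.21
end [0.4579 0.1103] r 0.1474 deg 153.3
end [0.5128 0.1694] r 0.147 deg 121.47
end [0.6139 0.1899] r 0.1479 deg 80.53
end [0.6867 0.1536] r 0.1464 deg 48.45
```

```bash
python3 -m creep '{"slide":[[1.86,2.43,0],[3.72,4.85,0],[3.72,4.85,0],[3.72,4.85,0],[3.72,4.85,0],[3.72,4.85,0],[3.72,4.85,0],[3.72,4.85,0],[3.72,4.85,0],[3.72,4.85,0],[3.72,4.85,0],[1.86,2.43,0]],"spin":[0,-1,-1,-1,-1,-1,-1,-1,0,0,0,0]}' 1
```

```text
clock: 1.75
eef_pos: [0.6201, -0.1051, 0.2312]
ee_rot: [-0.0, 0.995, 0.098, 0.0]
contact_force: [-0.3, -0.4, -0.4]
opening: -0.0002
```

```bash
python3 -m creep '{"slide":[[-0.1,-0.2,-4],[0,0,-5],[0,0,-4],[0,0,0]],"spin":[0,0,0,0]}'; python3 - <<'E'
from h import *
a=np.hstack([optics.get_image("wrist")[:, :],optics.get_image("top")[:300,200:440].repeat(1,0) if 0 else cv2.resize(optics.get_image("top")[120:320,230:400],(408,480))])
cv2.imwrite("pics/w1.png",cv2.resize(a,(800,366))[:,:,::-1]);print(r.get_state()["eef_pos"])
E
```

```text
clock: 2.25
eef_pos: [0.6148, -0.1089, 0.0969]
ee_rot: [-0.002, 0.995, 0.097, -0.004]
contact_force: [-0.5, 1.1, 0.4]
opening: 0.0002
[ 0.61847185 -0.1102101   0.10233961]
```

View pics/w1.png

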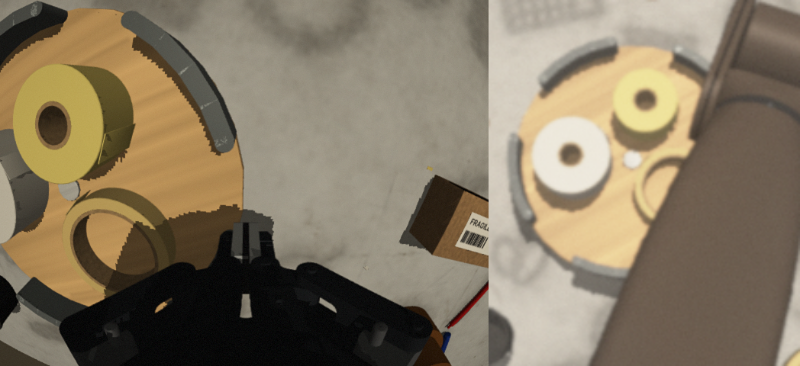

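```bash
python3 -m creep '{"slide":[[0,0,-2],[0,0,-2],[0,0,-1.2],[0,0,0],[0,0,0]],"spin":[0,0,0,0,0]}' && python3 -m creep '{"slide":[[-0.8,-0.13,0],[-0.8,-0.09,0],[-0.8,-0.05,0],[-0.81,-0.01,0],[-0.8,0.04,0],[-0.81,0.07,0],[-0.79,0.12,0],[-0.79,0.16,0],[-0.78,0.21,0],[-0.77,0.24,0]],"spin":[-3,-3,-3,-3,-3,-3,-3,-3,-3,-3]}'
python3 - <<'E'
from h import *
s=r.get_state();print(s["eef_pos"],s["contact_force"])
cv2.imwrite("pics/w2.png",optics.get_image("wrist")[:,:,::-1])
E
```

```text
clock: 2.98
eef_pos: [0.6182, -0.1101, 0.0496]
ee_rot: [0.0, 0.995, 0.097, 0.0]
contact_force: [1.1, -0.3, 0.2]
opening: -0.0002
clock: 4.22
eef_pos: [0.5397, -0.1051, 0.0509]
ee_rot: [0.001, 0.986, -0.165, 0.002]
contact_force: [0.6, -0.3, 0.6]
opening: 0.0002
[ 0.53972664 -0.1051315   0.05090006] [ 0.61928742 -0.33828101  0.61842744]
```

View pics/w2.png

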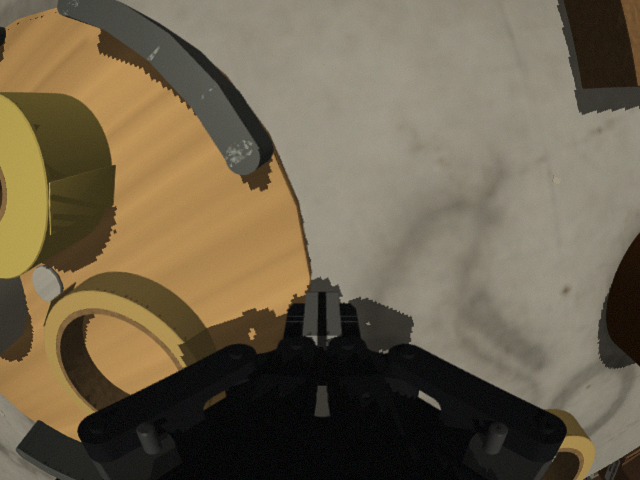

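The shut fingers are in the gap, the other end of that gap is at (240,160), and the masking roll is at about (120,355), untouched. I'll cast the wrist rays to get the turn so far.

```bash
cat >> h.py <<'E'
from scipy.spatial.transform import Rotation as Ro
C=np.array([.5895,.044])
def wray(u,v,z,pose):
    m=optics.camera_model("wrist");T=np.array(m["tool_from_camera"])
    x,y=(u-m["cx"])/m["fx"],(v-m["cy"])/m["fy"];th=np.hypot(x,y)
    d=np.array([x/th*np.sin(th),y/th*np.sin(th),np.cos(th)])
    R=Ro.from_quat(pose["ee_rot"],scalar_first=True).as_matrix()
    o=R@T[:3,3]+pose["eef_pos"];d=R@T[:3,:3]@d
    return (o+d*(z-o[2])/d[2])
def pol(p):d=p[:2]-C;return np.hypot(*d).round(4),(np.degrees(np.arctan2(d[1],d[0]))%360).round(2)
E
python3 - <<'E'
from h import *
s=r.get_state()
print("end",pol(wray(243,157,.07,s)),"hub",wray(47,283,.04,s))
im=cv2.imread("pics/w2.png")
pts=[(45,345),(55,322),(75,302),(105,290),(140,295),(165,315),(180,340)]
E=np.array([wray(u,v,.06,s)[:2] for u,v in pts])
q=np.linalg.lstsq(np.c_[2*E,np.ones(len(E))],(E**2).sum(1),rcond=None)[0]
print("roll",q[:2],np.sqrt(q[2]+q[:2]@q[:2]),pol(q[:2]))
E
```

```text
end (np.float64(0.1473), np.float64(277.98)) hub [0.59089834 0.04015539 0.04      ]
roll [0.53545723 0.00264137] 0.04815876571017053 (np.float64(0.0681), np.float64(217.43))
```

```bash
python3 -m creep '{"slide":[[-0.76,0.28,0],[-0.74,0.32,0],[-0.72,0.36,0],[-0.7,0.4,0],[-0.68,0.43,0],[-0.66,0.47,0],[-0.42,0.33,0],[0,0,0],[0,0,0],[0.42,-0.33,0],[0.42,-0.33,0],[0,0,0]],"spin":[-3,-3,-3,-3,-3,-3,-2,0,0,2,0,0]}' && python3 -m creep '{"slide":[[0,0,2],[0,0,5],[0,0,5],[0,-4,0],[0,-6,0],[0,-6,0],[0,-6,0],[0,-6,0],[0,-4,0],[0,0,0],[0,0,0]],"spin":[0,0,0,0,0,0,0,0,0,0,0]}'
python3 - <<'E'
from h import *
a,o=measure();print(o)
x=cv2.resize(a[135:300,235:385].astype(np.uint8),None,fx=3.6,fy=3.6,interpolation=cv2.INTER_CUBIC)
cv2.imwrite("pics/z2.png",x[:,:,::-1])
E
```

```text
clock: 5.78
eef_pos: [0.5004, -0.0854, 0.0494]
ee_rot: [-0.0, 0.948, -0.317, 0.0]
contact_force: [1.1, 0.5, -0.2]
opening: 0.0002
clock: 7.15
eef_pos: [0.4998, -0.4043, 0.1687]
ee_rot: [-0.001, 0.949, -0.317, -0.001]
contact_force: [0.5, 0.2, 0.6]
opening: 0.0001
{'hub': (array([308.1, 207. ]), [304, 203, 9, 9, 70]), 'arrow': (array([311.2, 294.5]), [308, 292, 8, 6, 28])}
```

View pics/z2.png

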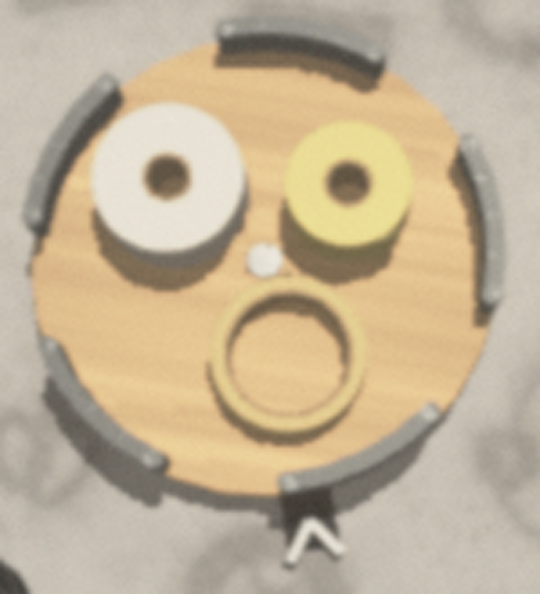

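```bash
python3 - <<'E'
from h import *
P=lambda x,y,z:ray("top",235+(x+.5)/3.6-.5,135+(y+.5)/3.6-.5,z)[:2]
print("roll",pol(P(287.5,354,.06)),"yel",pol(P(349,184,.085)),"white",pol(P(168,178,.085)))
print("ends",[pol(P(*e,.07)) for e in [(378,63),(227,36),(468,143),(492,297),(433,411),(290,484),(155,460),(54,345),(34,222),(107,86)]])
E
```

```text
roll (np.float64(0.0667), np.float64(193.6)) yel (np.float64(0.0672), np.float64(305.04)) white (np.float64(0.0727), np.float64(53.55))
ends [(np.float64(0.143), np.float64(328.86)), (np.float64(0.1431), np.float64(9.32)), (np.float64(0.148), np.float64(297.82)), (np.float64(0.1478), np.float64(257.97)), (np.float64(0.1482), np.float64(226.06)), (np.float64(0.1491), np.float64(186.83)), (np.float64(0.1485), np.float64(153.5)), (np.float64(0.1439), np.float64(114.69)), (np.float64(0.1464), np.float64(82.47)), (np.float64(0.1476), np.float64(42.73))]
```

Turned 39.4° as predicted, leaving 3.4°. Everything is still standing, so I'll go back along the same path and push the rest slowly.

```bash
python3 -m creep '{"slide":[[0,4,0],[0,6,0],[0,6,0],[0,6,0],[0,6,0],[0,4,0],[0,0,0],[0,0,-5],[0,0,-5],[0,0,-2],[0,0,0],[0,0,0]],"spin":[0,0,0,0,0,0,0,0,0,0,0,0]}' && python3 -m creep '{"slide":[[-0.42,0.33,0],[-0.42,0.33,0],[-0.23,0.2,0],[-0.23,0.2,0],[-0.23,0.2,0],[0,0,0],[0,0,0],[0.42,-0.36,0],[0.42,-0.36,0],[0,0,0]],"spin":[-2,0,-1,-1,-1,0,0,0,0,0]}' && python3 -m creep '{"slide":[[0,0,2],[0,0,5],[0,0,5],[0,-4,0],[0,-6,0],[0,-6,0],[0,-6,0],[0,-6,0],[0,-4,0],[0,0,0],[0,0,0]],"spin":[0,0,0,0,0,0,0,0,0,0,0]}'
python3 - <<'E'
from h import *
a=optics.get_image("top")
x=cv2.resize(a[135:300,235:385].astype(np.uint8),None,fx=3.6,fy=3.6,interpolation=cv2.INTER_CUBIC)
cv2.imwrite("pics/z3.png",x[:,:,::-1]);cv2.imwrite("pics/top3.png",a[:,:,::-1])
E
```

```text
clock: 8.7
eef_pos: [0.5009, -0.0856, 0.0506]
ee_rot: [0.0, 0.949, -0.317, 0.001]
contact_force: [-0.2, 0.5, 0.3]
opening: -0.0001
clock: 9.95
eef_pos: [0.4935, -0.08, 0.0493]
ee_rot: [-0.0, 0.934, -0.358, 0.0]
contact_force: [-0.7, 0.7, -0.7]
opening: 0.0003
clock: 11.32
eef_pos: [0.4929, -0.3989, 0.1687]
ee_rot: [-0.001, 0.934, -0.358, -0.001]
contact_force: [-0.5, 0.0, 0.3]
opening: 0.0
```

View pics/z3.png

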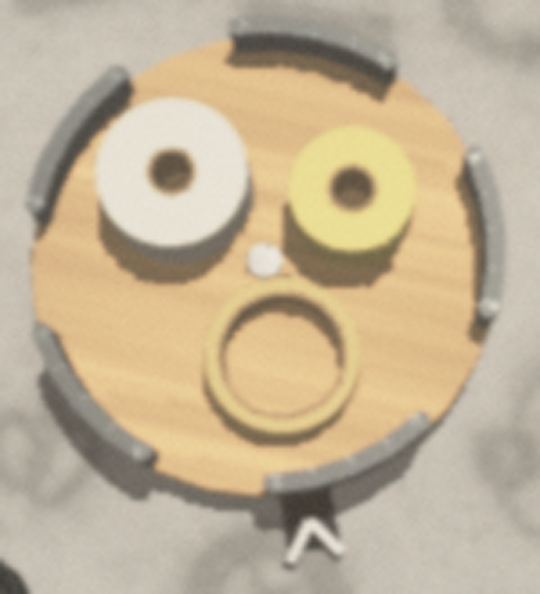

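```bash
python3 - <<'E'
from h import *
P=lambda x,y,z:ray("top",235+(x+.5)/3.6-.5,135+(y+.5)/3.6-.5,z)[:2]
print("roll",pol(P(281,355,.06)),"yel",pol(P(353,189,.085)),"white",pol(P(173,173,.085)))
print([pol(P(*e,.07)) for e in [(472,155),(488,310),(422,419),(277,486),(145,456),(45,332)]])
for n in("top","scene"):
    g=rect(n,C,.06,.15,.0005)
    for ch,gg in(("gray",cv2.cvtColor(g,cv2.COLOR_RGB2GRAY)),("blue",g[:,:,2])):
        h=cv2.HoughCircles(cv2.GaussianBlur(gg,(0,0),2),cv2.HOUGH_GRADIENT,1.5,40,param1=60,param2=20,minRadius=94,maxRadius=104)
        if h is not None:
            for u,v,rr in h[0][:5]:
                p=C+np.array([.15-v*.0005,.15-u*.0005]);print(n,ch,pol(p),rr*.5)
a=optics.get_image("scene")[160:290,195:355]
cv2.imwrite("pics/s3.png",cv2.resize(a,None,fx=4.5,fy=4.5,interpolation=cv2.INTER_CUBIC)[:,:,::-1])
E
```

```text
roll (np.float64(0.0665), np.float64(190.03)) yel (np.float64(0.0675), np.float64(301.58)) white (np.float64(0.0722), np.float64(50.03))
[(np.float64(0.1467), np.float64(294.65)), (np.float64(0.1472), np.float64(254.59)), (np.float64(0.147), np.float64(222.8)), (np.float64(0.1496), np.float64(183.71)), (np.float64(0.1492), np.float64(150.91)), (np.float64(0.1461), np.float64(110.76))]
top gray (np.float64(0.066), np.float64(190.8)) 49.925
top gray (np.float64(0.0817), np.float64(46.86)) 49.925
top gray (np.float64(0.0673), np.float64(61.01)) 51.575
top gray (np.float64(0.0804), np.float64(309.7)) 50.75
top blue (np.float64(0.0813), np.float64(47.99)) 49.7
top blue (np.float64(0.0646), np.float64(191.05)) 50.675
top blue (np.float64(0.0699), np.float64(63.57)) 49.925
top blue (np.float64(0.081), np.float64(309.36)) 50.75
top blue (np.float64(0.0622), np.float64(296.1)) 51.575
scene gray (np.float64(0.0941), np.float64(28.3)) 48.875
scene gray (np.float64(0.0646), np.float64(191.05)) 50.75
scene gray (np.float64(0.0724), np.float64(87.92)) 49.1
scene gray (np.float64(0.0643), np.float64(279.74)) 51.575
scene gray (np.float64(0.1114), np.float64(316.91)) 49.1
scene blue (np.float64(0.0964), np.float64(27.06)) 49.925
scene blue (np.float64(0.0636), np.float64(189.85)) 49.925
```

View pics/s3.png

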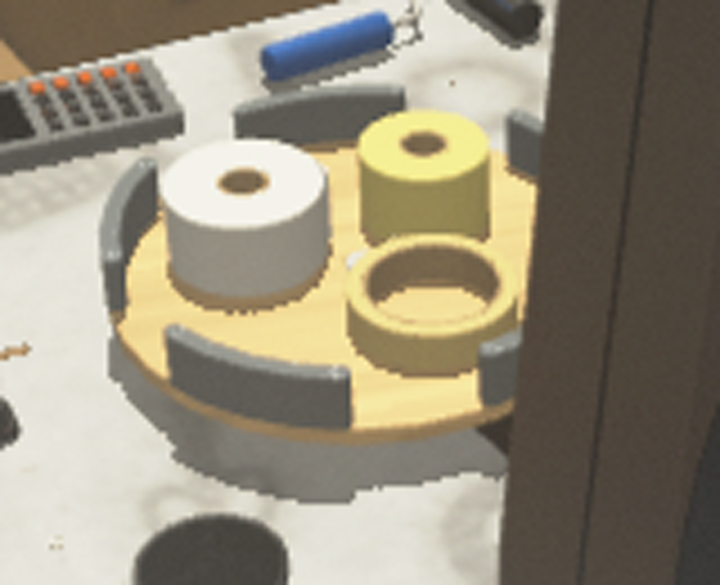

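Four measurements of the roll from both cameras give 189.9 to 191.0°, against the pointer at 190.2 to 190.4°. All three rolls are standing and the gripper is clear, so I'm handing in.

```bash
python3 - <<'E'
from h import *
a=cv2.imread("pics/top0.png").astype(int);b=cv2.imread("pics/top3.png").astype(int)
for n,(u,v,w,h) in dict(pot=(200,280,50,50),stapler=(150,195,75,28),carton=(445,170,70,45)).items():
    print(n,np.abs(a-b)[v:v+h,u:u+w].mean().round(1))
print(r.close_job())
E
```

```text
pot 9.0
stapler 8.2
carton 9.3
the job is handed in; nothing more can be done
None
```

The masking roll now stands at the pointer, and I handed the job in after about 12 s of robot time. I pushed the carousel about 43° clockwise with the shut fingertips against an arc end in one rim gap. It took one long push of about 39°, a look, then a slow final push of about 3°. I then lifted the gripper clear.

**Alignment:** the last measurements put the roll's centre at 189.9–191.1° about the axis, and the pointer at 190.2–190.4° (one coarser reading of its tail gave 189.5°). The difference is about 1 mm at the roll or less. The roll's measured distance from the axis was 64–67 mm instead of the nominal 70 mm, probably calibration or edge bias along the pointer direction, which hardly affects the angle.

**Rolls:** all three are standing on the tray and turned with it. I saw no sign of the gripper touching them, and force readings at the end of each move stayed around 1 N.

**Surroundings:** the before/after image difference at the pot, stapler and carton was an even 8–9 grey levels. That looks like image noise, but I did not measure a noise baseline or re-measure their positions. The arm's path kept well away from them.

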